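Wind the chart recorder and press its service hatch home

ROBOT

A 6-joint arm with a two-finger parallel gripper is mounted at the origin on the work surface. World frame = base frame: x ahead of the robot, y to its left, z up, the work surface at z = 0. Lengths are in m, angles in rad, forces in N, time in s.
With the tool pointing down it reaches from about 0.225 to 0.875 m from the base axis. Payload 3.4 kg.
Tool frame: the origin (TCP) lies at the very end of the fingers, on their centre line; the grasp point (between the pads) lies 19 mm behind it (grip_depth is the distance from the TCP to the grasp point, in m); x points along the fingers, z is the direction in which the jaws open and shut, and the axes are right-handed (so a half turn about x gives the same grasp; the last joint's range is limited). The gripper opens to 85 mm and grips with 20 to 120 N. Pads are 22 mm wide; open, the fingers measure 114 mm over their backs; the gripper's body (76 mm by 85 mm) begins 54 mm behind the grasp point. The pads swing forward as they close: fully open they stand 13 mm farther back than shut.
Start: joints at [-1.245, 0.276, 1.505, -0, 1.361, -0.121], TCP at [0.248, -0.519, 0.231] pointing down, gripper open.
Joint ranges: [-2.89, 2.89], [-0.75, 2.08], [0.22, 2.7], [-1.18, 4.32], [0.11, 2.71], [-2.7, 2.7]. Speed limits (rad/s): [2.57, 2.57, 3.14, 3.14, 3.14, 3.14].

INTERFACE

Orientations are given as a unit quaternion [w, x, y, z].
In Python, from rig import get_state, get_image, sign_off, grip_depth gives the robot as it stands. The module is installed in compiled form; this text tells all that it offers.
- The arm moves only by the tool arm_command, never from a script. Its argument "series" is a list of rows, each an object with "dp": the shift along the tool's x, y, z scaled (see below), a list of three; "angular": the turn, a rotation vector about the tool's x, y, z scaled (see below), a list of three; "gripper": the finger opening in mm, from 0 to 85.4. A call has exactly 8 rows; each row shifts and turns the pose as measured when the row begins, along the tool's axes as they then stand; what a row does not reach is not made up. The controller multiplies each number of a shift by 0.12 m and each number of a turn by 90 degrees. A row lasts 1/8 s, in which the tool goes at most 62.5 mm and 10.7 degrees, less where a joint would pass 70% of its speed; a pose out of reach is approached as far as the arm can. A call with a number of a shift or a turn outside -1 to 1 is refused whole. A call with a gripper value outside its range is refused whole. The fingers move at their own pace and stop on an object; "grip_force" is the grip in N (left out, the last holds). Time passes only in rows, so rows that do not move let the fingers close, or fill a call up. It gives the time, the measured TCP pose, the force and the opening at its end, in the units of the state.
- get_state(): the state, without advancing time (a new reading comes with each control period).
- get_image(name): name is "scene" or "top"; returns a dict with "image" (420x560x3 uint8, blue, green, red), "depth" (420x560 float32, m along the optical axis (not along the pixel's ray), 0 where there is no reading), "mtx" (3x3 intrinsics, pixels), "view" (4x4, takes a point from world to camera coordinates). Camera axes: x right, y up, looking along -z (the intrinsics and any distortion apply to the point x, -y, -z); pixel columns grow to the right and rows downward; lengths in m; the calibration is good to about 2 mm. A picture is of the moment at which its call begins.
- sign_off(): hands the job in, once; it reports no verdict.
The state is a dict: "clock": time; "qpos": joint angles; "qd": joint speeds; "effort": joint torques, N m; "position": TCP position; "ee_rot": TCP orientation; "contact_force": force on the tool from outside, world axes, zero at the start; "moment": the same for the moment, N m; "width": finger opening in m.
Only numpy, scipy, OpenCV 4.12 (cv2) and the standard library are available. Lean on these libraries where they do the work, as an engineer would, in place of code of your own. Each camera call takes 0.05 s, during which the arm holds its last target. There are 200 camera calls.

TASK

Wind the recorder's butterfly key clockwise, by repeated partial turns, until it stops fully wound. Then turn the hatch's quarter-turn wing clockwise until the slot in its top lines up with the two index slots, press the hatch down fully against its frame, and finish while still holding it pressed there. Leave the other things on the bench and on the recorder where they are.

Things in the scene. Friction and masses are not known exactly. Their poses are not given: they have to be found in the camera images.
- recorder: Chart recorder, a fixed light-grey housing 240 (x) x 340 (y) x 85 mm high; origin at the centre of its underside, on the bench. Its level top carries the winding key (on its left, +y side) and the service hatch (on its right). Black display and knobs on its front (-x) face. Its position and yaw differ from run to run.
- key_grip (a point): Centre of the bow of the brass butterfly winding key, 122 mm above the bench: a flat upright bow 42 mm long along its own x, 9 mm thick along its own y, 24 mm high, on a thin upright stem over a round boss (42 mm across) whose top is 27 mm below this point. It turns about the vertical.
- key (a joint): Winding of the key, rad: grows as the key turns clockwise seen from above; 0 = run down, 3.3 = fully wound, at a firm stop. Starts between 0 and 0.6, so it takes several partial turns. Stiff (0.1 to 0.16 N m, more as the spring winds) and it stays where it is let go.
- wing_grip (a point): Centre of the steel wing of the quarter-turn fastener that is captive in the hatch, 126 mm above the bench while the hatch is up: a straight upright bar 36 mm long along its own y, 10 mm thick along its own x, 28 mm high, with a dark slot along its top; its lower edge is 10 mm above the hatch's top. It turns about the vertical. On the hatch, either side of the wing, lie two dark index slots along the recorder's x axis, in line with the wing's axis.
- wing (a joint): Turn of the wing, rad: grows clockwise seen from above. 0 = wing across (along the recorder's y), 1.571 = its slot in line with the two index slots; it can be turned too far, to 2.1. Starts between 0.15 and 0.75. Takes 0.07 N m and stays where it is left. Its cross pin under the hatch fits the frame's slot only within about 0.15 rad of 1.571; otherwise the hatch stops after some 2 mm.
- hatch_press (a point): Point on the bare half of the hatch's top face, 45 mm to -y of the hatch's centre and 80 mm to -y of the wing's axis; 102 mm above the bench while the hatch is up. The hatch is an aluminium panel 160 (x) x 180 (y) x 6 mm that moves straight up and down without tilting.
- hatch (a joint): How far the hatch is pressed down, m: 0 = up on its springs, 0.008 = flat against the frame at a firm stop. Its springs resist with 3.5 N at the start of the travel, rising to 9.5 N at the end, and lift it again when let go.
- dish_mid (a point): Bystander, loose: closed glass petri dish, 94 mm across, 18 mm high. Point at its centre. Leave alone.
- bottle_mid (a point): Bystander, loose: capped clear bottle, 60 mm across, 120 mm high. Point at its centre. Leave alone.
- lenscap_mid (a point): Bystander, loose: black disc, 34 mm across, 8 mm high, lying on the recorder's top near its far left corner. Point at its centre. Leave alone.
- beaker_mid (a point): Bystander, loose: glass beaker, 70 mm across, 90 mm high. Point at its centre. Leave alone.
- tipbox_mid (a point): Bystander, loose: grey pipette-tip box 120 x 80 x 55 mm. Point at its centre. Leave alone.
- driver_grip (a point): Bystander, loose: screwdriver with black handle, 160 mm long, lying before the recorder. Point on its handle. Leave alone.

How it is judged:
By the outcome, as a careful person would: the job done as asked, in the order asked, and still so for the second after the job is handed in, while the arm keeps its last pose, push and grip.
It also fails if it takes over 72 s, if anything falls off the work surface, if the arm or the gripper's body presses on something with over 40 N, if the wrist force passes 120 N, or if a joint passes its speed limit or range.

## Working session

There is one attempt and no reset: what is moved stays moved. The work goes in short steps, Python scripts to look and compute and a tool call to move; the robot and the scene stay as the last step left them, time stands still between calls to the robot, and variables do not carry over. Pictures are saved under pics/ and viewed, about 8 in all and at most 12, crops included, and the job is handed in when it is done.

Besides the shell and the picture viewer there is one more tool, called as name(argument=value, ...), one argument or row to a line, values as JSON. arm_command: Moves the arm, as the interface text tells. Its arguments: {"type":"object","properties":{"series":{"type":"array","items":{"type":"object","properties":{"dp":{"type":"array","items":{"type":"number"}},"angular":{"type":"array","items":{"type":"number"}},"gripper":{"type":"number"}}}},"grip_force":{"type":"number"}},"required":["series"]}

```bash
mkdir -p pics; cat > h.py <<'E'
import numpy as np, cv2
from rig import get_state, get_image, sign_off, grip_depth
def px2pt(im,u,v,z=None,d=None):
    K=im["mtx"];V=im["view"];r=np.array([(u-K[0,2])/K[0,0],-(v-K[1,2])/K[1,1],-1.0])
    T=np.linalg.inv(V);o=T[:3,3];w=T[:3,:3]@r
    return o+w*((z-o[2])/w[2] if z is not None else d)
def cloud(im):
    h,w=im["depth"].shape;K=im["mtx"];u,v=np.meshgrid(np.arange(w),np.arange(h));d=im["depth"]
    c=np.stack([(u-K[0,2])/K[0,0]*d,-(v-K[1,2])/K[1,1]*d,-d],-1);T=np.linalg.inv(im["view"])
    return c@T[:3,:3].T+T[:3,3]
E
python3 - <<'E'
from h import *
print(get_state(),grip_depth)
for n in("top","scene"):
    im=get_image(n);cv2.imwrite(f"pics/{n}0.png",im["image"]);print(n,im["mtx"].tolist(),np.linalg.inv(im["view"]).round(3).tolist(),im.keys())
E
```

```text
{'clock': 0.0, 'qpos': array([-1.24501131e+00,  2.76589175e-01,  1.50619076e+00, -2.73446300e-06,
        1.36070512e+00, -1.20996563e-01]), 'qd': array([ 1.57181123e-03,  8.70072124e-04, -3.88548727e-04, -1.21184837e-03,
        4.77443207e-04, -5.33935765e-05]), 'effort': array([-1.81007584e-05, -4.16775262e+01, -2.45805770e+01, -4.16543098e-04,
        1.11028960e-02, -1.48342275e-05]), 'position': array([ 0.24825285, -0.51802629,  0.23042008]), 'ee_rot': array([ 0.59782491,  0.37722841,  0.59886407, -0.37638535]), 'contact_force': array([0.10390287, 0.12386072, 0.59714863]), 'moment': array([-0.02749427, -0.04541645,  0.00961641]), 'width': 0.08539086786843017} 0.0187
top [[545.693159663832, 0.0, 270.7368216599775], [0.0, 545.693159663832, 215.38247907906853], [0.0, 0.0, 1.0]] [[0.026, 0.981, -0.192, 0.21], [-0.999, 0.031, 0.022, 0.017], [0.027, 0.192, 0.981, 1.691], [0.0, 0.0, 0.0, 1.0]] dict_keys(['image', 'depth', 'mtx', 'view'])
scene [[429.3309930415334, 0.0, 272.86182552847816], [0.0, 429.3309930415334, 207.12592309363828], [0.0, 0.0, 1.0]] [[-0.509, -0.48, 0.715, 1.493], [0.861, -0.281, 0.424, 0.559], [-0.002, 0.831, 0.556, 0.852], [0.0, 0.0, 0.0, 1.0]] dict_keys(['image', 'depth', 'mtx', 'view'])
```

View pics/top0.png

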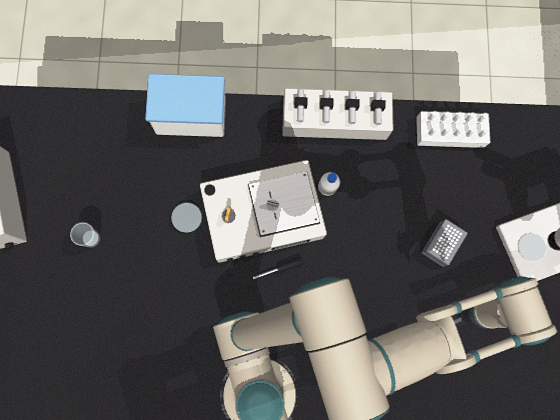

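View pics/scene0.png

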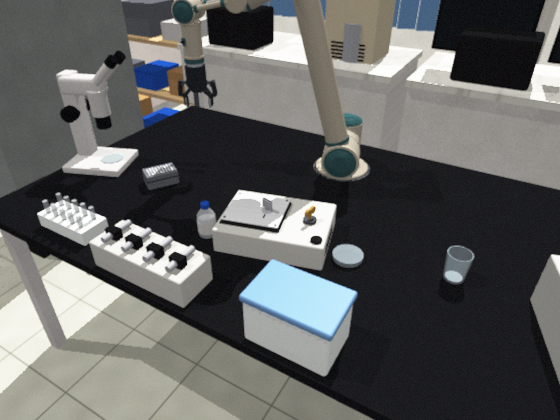

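Top: the recorder is centred near (263,212), with the brass key at (229,211) and the wing at (272,204). The bottle at (330,183) is off its right edge and the dish at (186,217) off its left. Now to measure these.

```bash
python3 - <<'E'
from h import *
im=get_image("top");P=cloud(im);I=im["image"];cv2.imwrite("pics/crop0.png",cv2.resize(I[150:270,170:350],None,fx=4,fy=4,interpolation=cv2.INTER_CUBIC))
z=P[...,2]
box=np.zeros(z.shape,bool);box[150:270,190:335]=1
m=box&(z>.078)&(z<.103)
m=cv2.morphologyEx(m.astype(np.uint8),cv2.MORPH_OPEN,np.ones((3,3)))
n,l,s,c=cv2.connectedComponentsWithStats(m);k=1+s[1:,4].argmax();pts=P[l==k]
print(np.median(pts[:,2]))
r=cv2.minAreaRect(pts[:,:2].astype(np.float32));print("recorder",r)
hsv=cv2.cvtColor(I,cv2.COLOR_BGR2HSV)
b=box&(hsv[...,0]>8)&(hsv[...,0]<30)&(hsv[...,1]>110)&(hsv[...,2]>60)
v,u=np.where(b);print("brass px",len(u),u.min(),u.max(),v.min(),v.max(),np.median(z[b]))
q=np.array([px2pt(im,a,c,z=.130) for a,c in zip(u,v)])
print("brass rect z.13",cv2.minAreaRect(q[:,:2].astype(np.float32)),q.mean(0))
for nm,mm in(("high",box&(z>.113)&(z<.16)),):
    n,l,s,c=cv2.connectedComponentsWithStats(mm.astype(np.uint8))
    for k in range(1,n):
        if s[k,4]>5:
            p=P[l==k];print(nm,s[k],c[k].round(1),p.mean(0).round(4),p.max(0).round(3),[np.round(x,4) for x in cv2.minAreaRect(p[:,:2].astype(np.float32))])
# bystanders
for nm,(a,c) in dict(dish=(186,217),bottle=(330,183)).items(): print(nm,P[c,a])
E
```

```text
0.08602753619537795
recorder ((0.5452914237976074, 0.007733002305030823), (0.24109391868114471, 0.3398139178752899), 14.747403144836426)
brass px 57 225 230 206 221 0.13091345371089957
brass rect z.13 ((0.5179882645606995, 0.10827640444040298), (0.011305340565741062, 0.04523351788520813), 78.6187515258789) [0.51736242 0.10867719 0.13      ]
high [327 173   8  10  62] [331.  177.4] [ 0.6392 -0.1942  0.1214] [ 0.654 -0.182  0.128] [array([ 0.6397, -0.193 ]), array([0.0212, 0.0281]), np.float64(89.811)]
high [267 200  12   7  60] [272.3 203.2] [ 0.5515 -0.0209  0.1355] [ 0.562 -0.005  0.147] [array([ 0.5527, -0.021 ]), array([0.035 , 0.0118]), np.float64(74.7485)]
high [225 206   6  16  56] [227.3 213.5] [0.5178 0.1091 0.1309] [0.54  0.115 0.142] [array([0.5179, 0.1097]), array([0.0094, 0.045 ]), np.float64(79.9122)]
dish [0.52502259 0.24352954 0.01741762]
bottle [ 0.62872895 -0.19482044  0.0947117 ]
```

View pics/crop0.png

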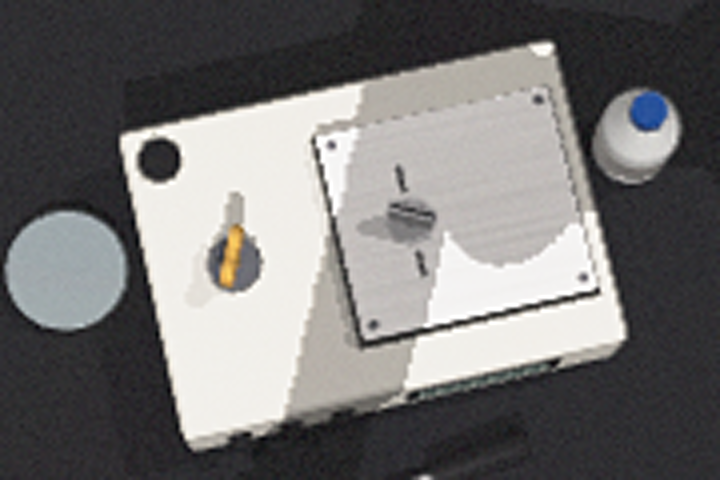

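The recorder comes out at 241x340 mm with yaw 14.7°, which matches the given size. The key bow points along about -10° and the wing along about 75°, so the wing has 60° to go clockwise. I'll cross-check with the scene view and work out the wrist relations.

```bash
cat >> h.py <<'E'
from scipy.spatial.transform import Rotation as R
def RT(s): return R.from_quat(np.roll(s["ee_rot"],-1))
def brief(s=None):
    s=s or get_state();M=RT(s).as_matrix()
    print("t",round(s["clock"],2),"pos",s["position"].round(4),"jawyaw",np.degrees(np.arctan2(M[1,2],M[0,2])).round(1),"xaxis",M[:,0].round(3),"F",s["contact_force"].round(1),"Mz",s["moment"].round(3),"w",round(s["width"],4),"q1,q6",s["qpos"][[0,5]].round(3))
    return s
def go(p,yaw,n):
    """n equal rows (turn first order) to TCP p, jaw yaw deg; print rows in tool units"""
    s=brief();R0=RT(s);zc=np.array([np.cos(np.radians(yaw)),np.sin(np.radians(yaw)),0]);x=np.array([0,0,-1.]);
    R1=R.from_matrix(np.stack([x,np.cross(zc,x),zc],1));rv=(R0.inv()*R1).as_rotvec()
    d=(np.array(p)-s["position"])/n;print("total rot deg",np.degrees(rv).round(1),"per row ang",(rv/n/(np.pi/2)).round(4))
    for i in range(n):
        Ri=R0*R.from_rotvec(rv*i/n);print(i,(Ri.inv().apply(d)/.12).round(3).tolist())
E
python3 - <<'E'
from h import *
brief()
t=get_image("top");s=get_image("scene")
def ray(im,u,v):
    o=px2pt(im,u,v,d=0);d=px2pt(im,u,v,d=1)-o;return o,d/np.linalg.norm(d)
def tri(a,b):
    A=sum(np.eye(3)-np.outer(d,d) for o,d in(a,b));B=sum((np.eye(3)-np.outer(d,d))@o for o,d in(a,b));X=np.linalg.solve(A,B)
    return X,[np.linalg.norm(np.cross(X-o,d)) for o,d in(a,b)]
c={}
for n,im,bx in(("t",t,(200,200,235,230)),("s",s,(290,195,330,230))):
    h=cv2.cvtColor(im["image"],cv2.COLOR_BGR2HSV);m=(h[...,0]>8)&(h[...,0]<30)&(h[...,1]>110)&(h[...,2]>60)
    k=np.zeros_like(m);k[bx[1]:bx[3],bx[0]:bx[2]]=1;v,u=np.where(m&k);c[n]=(u.mean(),v.mean());print(n,len(u),c[n],u.min(),u.max(),v.min(),v.max())
print("key tri",tri(ray(t,*c["t"]),ray(s,*c["s"])))
P=cloud(s);print("key scene depth");
for nm,cen in(("key",(.518,.109)),("wing",(.552,-.021))):
    for cam,im in(("t",t),("s",s)):
        P=cloud(im);m=(np.hypot(P[...,0]-cen[0],P[...,1]-cen[1])<.03)&(P[...,2]>.114)&(P[...,2]<.16)
        p=P[m];print(nm,cam,m.sum(),p.mean(0).round(4),[np.round(x,4) for x in cv2.minAreaRect(p[:,:2].astype(np.float32))])
E
```

```text
t 0.15 pos [ 0.2483 -0.5182  0.2307] jawyaw -64.4 xaxis [-0.     0.001 -1.   ] F [ 0.4 -0.2  0.7] Mz [-0.008 -0.007  0.032] w 0.0857 q1,q6 [-1.245 -0.121]
t 56 (np.float64(227.48214285714286), np.float64(213.82142857142858)) 225 230 206 221
s 65 (np.float64(309.67692307692306), np.float64(211.64615384615385)) 305 314 206 218
key tri (array([0.51853095, 0.10970482, 0.12117704]), [np.float64(0.0005976748724439484), np.float64(0.0005976748724439879)])
key scene depth
key t 57 [0.5175 0.109  0.1313] [array([0.5184, 0.1095]), array([0.0094, 0.045 ]), np.float64(81.2368)]
key s 74 [0.5242 0.1113 0.1266] [array([0.5218, 0.1095]), array([0.0125, 0.0446]), np.float64(84.767)]
wing t 58 [ 0.5517 -0.0209  0.1362] [array([ 0.5536, -0.0215]), array([0.0345, 0.0118]), np.float64(76.9337)]
wing s 86 [ 0.5571 -0.0183  0.1298] [array([ 0.5562, -0.0203]), array([0.0384, 0.0128]), np.float64(81.7234)]
```

```bash
python3 - <<'E'
from h import *
go([.5195,.1097,.21],80.5,15)
E
```

```text
t 0.25 pos [ 0.2484 -0.5183  0.2309] jawyaw -64.4 xaxis [-0.     0.001 -1.   ] F [-0.  -0.3  0.2] Mz [0.021 0.039 0.041] w 0.0854 q1,q6 [-1.245 -0.121]
total rot deg [-1.449e+02 -0.000e+00 -1.000e-01] per row ang [-0.1073 -0.     -0.    ]
0 [0.012, 0.287, -0.25]
1 [0.012, 0.324, -0.198]
2 [0.012, 0.353, -0.141]
3 [0.012, 0.372, -0.079]
4 [0.012, 0.38, -0.016]
5 [0.012, 0.377, 0.048]
6 [0.012, 0.364, 0.111]
7 [0.012, 0.34, 0.17]
8 [0.012, 0.307, 0.225]
9 [0.012, 0.265, 0.273]
10 [0.012, 0.215, 0.313]
11 [0.012, 0.159, 0.345]
12 [0.012, 0.099, 0.367]
13 [0.012, 0.036, 0.378]
14 [0.012, -0.028, 0.379]
```

arm_command(
  series=[
    {"dp":[0.01,0.287,-0.25],"angular":[-0.107,0,0],"gripper":50},
    {"dp":[0.01,0.324,-0.198],"angular":[-0.107,0,0],"gripper":50},
    {"dp":[0.01,0.353,-0.141],"angular":[-0.107,0,0],"gripper":50},
    {"dp":[0.01,0.372,-0.08],"angular":[-0.107,0,0],"gripper":50},
    {"dp":[0.01,0.38,-0.016],"angular":[-0.107,0,0],"gripper":50},
    {"dp":[0.01,0.377,0.048],"angular":[-0.107,0,0],"gripper":50},
    {"dp":[0.01,0.364,0.11],"angular":[-0.107,0,0],"gripper":50},
    {"dp":[0.01,0.34,0.17],"angular":[-0.107,0,0],"gripper":50},
  ],
)

```text
clock: 1.25
position: [0.3908, -0.1744, 0.2202]
ee_rot: [0.702, -0.091, 0.701, 0.091]
contact_force: [-0.3, 0.0, 0.8]
width: 0.05
```

```bash
python3 - <<'E'
from h import *
go([.5195,.1097,.21],80.5,8)
E
```

```text
t 1.25 pos [ 0.3908 -0.1744  0.2202] jawyaw 14.8 xaxis [ 0.002 -0.    -1.   ] F [-0.3  0.   0.8] Mz [0.008 0.039 0.035] w 0.05 q1,q6 [-0.584 -0.842]
total rot deg [-65.7   0.1   0.1] per row ang [-0.0913  0.0001  0.0001]
0 [0.011, 0.252, 0.205]
1 [0.011, 0.22, 0.239]
2 [0.011, 0.184, 0.268]
3 [0.011, 0.144, 0.292]
4 [0.011, 0.1, 0.309]
5 [0.011, 0.055, 0.32]
6 [0.011, 0.009, 0.325]
7 [0.011, -0.038, 0.323]
```

arm_command(
  series=[
    {"dp":[0.01,0.27,0.215],"angular":[-0.096,0,0],"gripper":50},
    {"dp":[0.01,0.235,0.25],"angular":[-0.096,0,0],"gripper":50},
    {"dp":[0.01,0.195,0.285],"angular":[-0.096,0,0],"gripper":50},
    {"dp":[0.01,0.15,0.31],"angular":[-0.096,0,0],"gripper":50},
    {"dp":[0.01,0.1,0.325],"angular":[-0.096,0,0],"gripper":50},
    {"dp":[0.01,0.055,0.335],"angular":[-0.096,0,0],"gripper":50},
    {"dp":[0.01,0.009,0.3],"angular":[-0.08,0,0],"gripper":50},
    {"dp":[0.01,-0.03,0.2],"angular":[-0.05,0,0],"gripper":50},
  ],
)

```text
clock: 2.25
position: [0.5104, 0.1213, 0.2109]
ee_rot: [0.54, -0.459, 0.538, 0.456]
contact_force: [0.9, -0.7, -0.7]
width: 0.05
```

```bash
python3 - <<'E'
from h import *
go([.5195,.1097,.150],80.5,2)
im=get_image("top");s=get_image("scene");cv2.imwrite("pics/a.png",np.hstack([cv2.resize(im["image"][150:270,170:320],None,fx=2.6,fy=2.6),cv2.resize(s["image"][150:270,230:380],None,fx=2.6,fy=2.6)]))
E
```

```text
t 2.25 pos [0.5104 0.1213 0.2109] jawyaw 80.7 xaxis [ 0.005 -0.001 -1.   ] F [ 0.9 -0.7 -0.7] Mz [-0.017 -0.024  0.018] w 0.05 q1,q6 [ 0.102 -1.306]
total rot deg [ 0.2 -0.   0.3] per row ang [ 0.001  -0.0001  0.0016]
0 [0.254, -0.044, -0.042]
1 [0.254, -0.045, -0.042]
```

View pics/a.png

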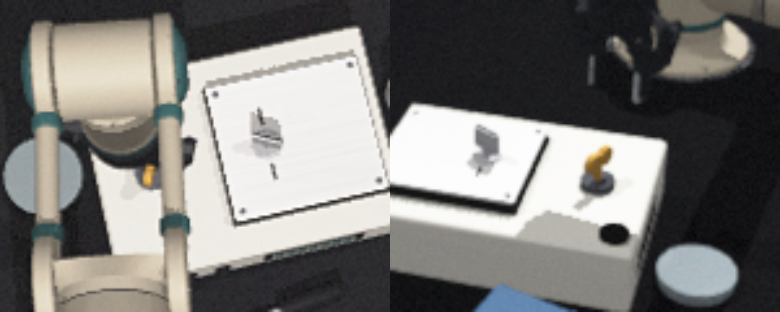

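The picture shows the gripper above the brass key, at about (150,175) in the left half, and nothing has been disturbed. Descending.

arm_command(
  series=[
    {"dp":[0.25,-0.045,-0.045],"angular":[0,0,0],"gripper":50},
    {"dp":[0.22,-0.045,-0.045],"angular":[0,0,0.002],"gripper":50},
    {"dp":[0,0,0],"angular":[0,0,0],"gripper":50},
    {"dp":[0.1,0,0],"angular":[0,0,0],"gripper":50},
    {"dp":[0.1,0,0],"angular":[0,0,0],"gripper":50},
    {"dp":[0.06,0,0],"angular":[0,0,0],"gripper":50},
    {"dp":[0,0,0],"angular":[0,0,0],"gripper":50},
    {"dp":[0,0,0],"angular":[0,0,0],"gripper":50},
  ],
)

```text
clock: 3.35
position: [0.5204, 0.1071, 0.123]
ee_rot: [0.541, -0.458, 0.539, 0.455]
contact_force: [0.2, 1.1, -0.6]
width: 0.0498
```

```bash
python3 - <<'E'
from h import *
go([.5195,.1097,.105],80.5,1)
s=get_image("scene");cv2.imwrite("pics/b.png",cv2.resize(s["image"][150:270,230:380],None,fx=4,fy=4))
E
```

```text
t 3.35 pos [0.5204 0.1071 0.123 ] jawyaw 80.4 xaxis [ 0.006 -0.002 -1.   ] F [ 0.2  1.1 -0.6] Mz [ 0.025  0.039 -0.02 ] w 0.0498 q1,q6 [ 0.073 -1.329]
total rot deg [-0.1 -0.   0.3] per row ang [-0.0013 -0.0004  0.0038]
0 [0.15, 0.012, 0.021]
```

View pics/b.png

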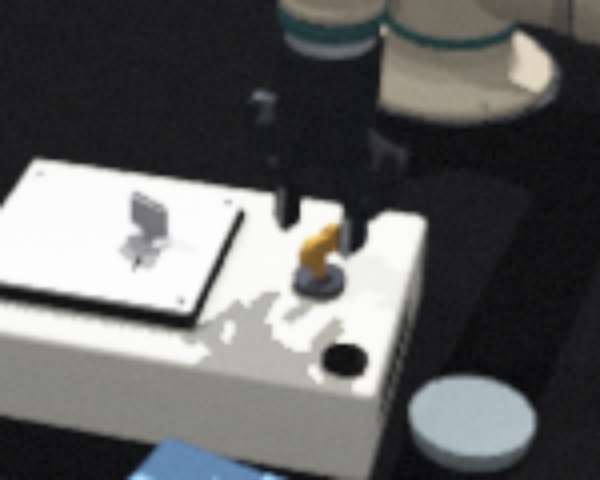

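The fingers straddle the bow, which is at about (320,240). Next: down, then close.

arm_command(
  series=[
    {"dp":[0.08,0.01,0.02],"angular":[0,0,0.003],"gripper":50},
    {"dp":[0.08,0,0],"angular":[0,0,0],"gripper":50},
    {"dp":[0,0,0],"angular":[0,0,0],"gripper":30},
    {"dp":[0,0,0],"angular":[0,0,0],"gripper":15},
    {"dp":[0,0,0],"angular":[0,0,0],"gripper":5},
    {"dp":[0,0,0],"angular":[0,0,0],"gripper":5},
    {"dp":[0,0,0],"angular":[0,0,0],"gripper":5},
    {"dp":[0,0,0],"angular":[0,0,0],"gripper":5},
  ],
  grip_force=60,
)

```text
clock: 4.4
position: [0.5195, 0.1089, 0.1027]
ee_rot: [0.54, -0.457, 0.54, 0.456]
contact_force: [0.2, -1.3, -0.4]
width: 0.0082
```

```bash
python3 - <<'E'
from h import *
go([.5195,.1097,.105],80.5,1)
E
```

```text
t 4.4 pos [0.5195 0.1089 0.1027] jawyaw 80.4 xaxis [ 0.001 -0.002 -1.   ] F [ 0.2 -1.3 -0.4] Mz [-0.134  0.02   0.135] w 0.0082 q1,q6 [ 0.077 -1.325]
total rot deg [-0.1 -0.1  0.1] per row ang [-0.0006 -0.0014  0.0008]
0 [-0.019, 0.001, 0.007]
```

arm_command(
  series=[
    {"dp":[0,0,0],"angular":[0.11,0,0],"gripper":5},
    {"dp":[0,0,0],"angular":[0.11,0,0],"gripper":5},
    {"dp":[0,0,0],"angular":[0.11,0,0],"gripper":5},
    {"dp":[0,0,0],"angular":[0.11,0,0],"gripper":5},
    {"dp":[0,0,0],"angular":[0.11,0,0],"gripper":5},
    {"dp":[0,0,0],"angular":[0.11,0,0],"gripper":5},
    {"dp":[0,0,0],"angular":[0.11,0,0],"gripper":5},
    {"dp":[0,0,0],"angular":[0.11,0,0],"gripper":5},
  ],
)

```text
clock: 5.4
position: [0.5199, 0.1092, 0.1027]
ee_rot: [0.708, 0.007, 0.706, -0.009]
contact_force: [0.1, -0.7, -0.7]
width: 0.0077
```

```bash
python3 - <<'E'
from h import *
go([.5195,.109,.103],80.5-100,2)
E
```

```text
t 5.4 pos [0.5199 0.1092 0.1027] jawyaw -1.3 xaxis [ 0.002 -0.003 -1.   ] F [ 0.1 -0.7 -0.7] Mz [-0.145  0.007  0.145] w 0.0077 q1,q6 [0.078 0.102]
total rot deg [18.2  0.1  0.1] per row ang [0.1012 0.0008 0.0007]
0 [-0.001, -0.001, -0.002]
1 [-0.001, -0.001, -0.002]
```

arm_command(
  series=[
    {"dp":[0,0,0],"angular":[0.11,0,0],"gripper":5},
    {"dp":[0,0,0],"angular":[0.11,0,0],"gripper":5},
    {"dp":[0,0,0],"angular":[0.11,0,0],"gripper":5},
    {"dp":[0,0,0],"angular":[0.05,0,0],"gripper":5},
    {"dp":[0,0,0],"angular":[0,0,0],"gripper":5},
    {"dp":[0,0,0],"angular":[0,0,0],"gripper":50},
    {"dp":[0,0,0],"angular":[0,0,0],"gripper":50},
    {"dp":[0,0,0],"angular":[0,0,0],"gripper":50},
  ],
)

```text
clock: 6.4
position: [0.5208, 0.1099, 0.1031]
ee_rot: [0.673, 0.221, 0.67, -0.221]
contact_force: [0.2, -0.1, -0.8]
width: 0.0505
```

```bash
python3 - <<'E'
from h import *
brief()
E
```

```text
t 6.4 pos [0.5208 0.1099 0.1031] jawyaw -36.5 xaxis [ 0.004 -0.002 -1.   ] F [ 0.2 -0.1 -0.8] Mz [-0.015 -0.026 -0.03 ] w 0.0505 q1,q6 [0.079 0.717]
```

arm_command(
  series=[
    {"dp":[-0.2,0,0],"angular":[0,0,0],"gripper":50},
    {"dp":[-0.2,0,0],"angular":[0,0,0],"gripper":50},
    {"dp":[0,0,0],"angular":[-0.118,0,0],"gripper":50},
    {"dp":[0,0,0],"angular":[-0.118,0,0],"gripper":50},
    {"dp":[0,0,0],"angular":[-0.118,0,0],"gripper":50},
    {"dp":[0,0,0],"angular":[-0.118,0,0],"gripper":50},
    {"dp":[0,0,0],"angular":[-0.118,0,0],"gripper":50},
    {"dp":[0,0,0],"angular":[-0.118,0,0],"gripper":50},
  ],
)

```text
clock: 7.4
position: [0.5212, 0.111, 0.1536]
ee_rot: [0.688, -0.173, 0.684, 0.172]
contact_force: [0.3, 0.5, -0.4]
width: 0.05
```

arm_command(
  series=[
    {"dp":[0,0,0],"angular":[-0.118,0,0],"gripper":50},
    {"dp":[0,0,0],"angular":[-0.118,0,0],"gripper":50},
    {"dp":[0,0,0],"angular":[-0.118,0,0],"gripper":50},
    {"dp":[0,0,0],"angular":[-0.118,0,0],"gripper":50},
    {"dp":[0,0,0],"angular":[-0.118,0,0],"gripper":50},
    {"dp":[0,0,0],"angular":[-0.118,0,0],"gripper":50},
    {"dp":[0,0,0],"angular":[-0.118,0,0],"gripper":50},
    {"dp":[0,0,0],"angular":[-0.118,0,0],"gripper":50},
  ],
)

```text
clock: 8.4
position: [0.5216, 0.112, 0.1542]
ee_rot: [-0.386, 0.596, -0.382, -0.592]
contact_force: [0.7, 0.6, 0.6]
width: 0.0501
```

```bash
python3 - <<'E'
from h import *
go([.5198,.1092,.15],-36.5+180,4)
E
```

```text
t 8.4 pos [0.5216 0.112  0.1542] jawyaw 114.2 xaxis [ 0.008  0.002 -1.   ] F [0.7 0.6 0.6] Mz [0.041 0.034 0.041] w 0.0501 q1,q6 [ 0.08  -1.913]
total rot deg [-29.3  -0.2   0.4] per row ang [-0.0814 -0.0006  0.0012]
0 [0.009, 0.006, -0.004]
1 [0.009, 0.006, -0.003]
2 [0.009, 0.007, -0.002]
3 [0.009, 0.007, -0.001]
```

arm_command(
  series=[
    {"dp":[0,0.006,-0.004],"angular":[-0.088,0,0.001],"gripper":50},
    {"dp":[0,0.006,-0.003],"angular":[-0.088,0,0.001],"gripper":50},
    {"dp":[0,0.007,-0.002],"angular":[-0.088,0,0.001],"gripper":50},
    {"dp":[0,0.007,0],"angular":[-0.066,0,0.001],"gripper":50},
    {"dp":[0.06,0,0],"angular":[0,0,0],"gripper":50},
    {"dp":[0.1,0,0],"angular":[0,0,0],"gripper":50},
    {"dp":[0,0,0],"angular":[0,0,0],"gripper":50},
    {"dp":[0,0,0],"angular":[0,0,0],"gripper":50},
  ],
)

```text
clock: 9.4
position: [0.5195, 0.1098, 0.1335]
ee_rot: [-0.214, 0.675, -0.214, -0.673]
contact_force: [-0.9, -0.3, -0.3]
width: 0.0498
```

```bash
python3 - <<'E'
from h import *
go([.5198,.1092,.104],-36.5+180,2)
E
```

```text
t 9.4 pos [0.5195 0.1098 0.1335] jawyaw 144.8 xaxis [ 0.003 -0.001 -1.   ] F [-0.9 -0.3 -0.3] Mz [ 0.002  0.024 -0.058] w 0.0498 q1,q6 [ 0.078 -2.448]
total rot deg [ 1.3 -0.2  0.1] per row ang [ 0.0071 -0.001   0.0003]
0 [0.123, 0.001, -0.002]
1 [0.123, 0.001, -0.002]
```

arm_command(
  series=[
    {"dp":[0.12,0,0],"angular":[0.01,0,0],"gripper":50},
    {"dp":[0.12,0,0],"angular":[0,0,0],"gripper":50},
    {"dp":[0,0,0],"angular":[0,0,0],"gripper":30},
    {"dp":[0,0,0],"angular":[0,0,0],"gripper":15},
    {"dp":[0,0,0],"angular":[0,0,0],"gripper":5},
    {"dp":[0,0,0],"angular":[0,0,0],"gripper":5},
    {"dp":[0,0,0],"angular":[0,0,0],"gripper":5},
    {"dp":[0,0,0],"angular":[0.02,0,0],"gripper":5},
  ],
)

```text
clock: 10.4
position: [0.5201, 0.1092, 0.1023]
ee_rot: [-0.23, 0.67, -0.231, -0.667]
contact_force: [1.0, -0.9, -3.0]
width: 0.0082
```

```bash
python3 - <<'E'
from h import *
brief()
E
```

```text
t 10.4 pos [0.5201 0.1092 0.1023] jawyaw 141.9 xaxis [ 0.003 -0.002 -1.   ] F [ 1.  -0.9 -3. ] Mz [-0.002 -0.01   0.11 ] w 0.0082 q1,q6 [ 0.077 -2.398]
```

arm_command(
  series=[
    {"dp":[0,0,0],"angular":[0.08,0,0],"gripper":5},
    {"dp":[0,0,0],"angular":[0.08,0,0],"gripper":5},
    {"dp":[0,0,0],"angular":[0.08,0,0],"gripper":5},
    {"dp":[0,0,0],"angular":[0.08,0,0],"gripper":5},
    {"dp":[0,0,0],"angular":[0,0,0],"gripper":5},
    {"dp":[0,0,0],"angular":[0.03,0,0],"gripper":5},
    {"dp":[0,0,0],"angular":[0.03,0,0],"gripper":5},
    {"dp":[0,0,0],"angular":[0.03,0,0],"gripper":5},
  ],
)

```text
clock: 11.4
position: [0.5203, 0.1089, 0.1024]
ee_rot: [-0.435, 0.559, -0.435, -0.556]
contact_force: [1.3, -1.3, -2.7]
width: 0.0079
```

```bash
python3 - <<'E'
from h import *
brief()
E
```

```text
t 11.4 pos [0.5203 0.1089 0.1024] jawyaw 104.0 xaxis [ 0.004 -0.003 -1.   ] F [ 1.3 -1.3 -2.7] Mz [-0.01   0.     0.098] w 0.0079 q1,q6 [ 0.078 -1.736]
```

arm_command(
  series=[
    {"dp":[0,0,0],"angular":[0.03,0,0],"gripper":5},
    {"dp":[0,0,0],"angular":[0.03,0,0],"gripper":5},
    {"dp":[0,0,0],"angular":[0.03,0,0],"gripper":5},
    {"dp":[0,0,0],"angular":[0.03,0,0],"gripper":5},
    {"dp":[0,0,0],"angular":[0.03,0,0],"gripper":5},
    {"dp":[0,0,0],"angular":[0.03,0,0],"gripper":5},
    {"dp":[0,0,0],"angular":[0.03,0,0],"gripper":5},
    {"dp":[0,0,0],"angular":[0.03,0,0],"gripper":5},
  ],
)

```text
clock: 12.4
position: [0.5204, 0.1087, 0.1026]
ee_rot: [0.521, -0.481, 0.523, 0.473]
contact_force: [0.7, 0.5, -2.4]
width: 0.0082
```

```bash
python3 - <<'E'
from h import *
brief()
E
```

```text
t 12.4 pos [0.5204 0.1087 0.1026] jawyaw 84.8 xaxis [ 0.007 -0.01  -1.   ] F [ 0.7  0.5 -2.4] Mz [ 0.457 -0.015  3.817] w 0.0082 q1,q6 [ 0.082 -1.391]
```

Mz jumps from 0.1 to 3.8 N m, so the stop is reached. Release and lift.

arm_command(
  series=[
    {"dp":[0,0,0],"angular":[0,0,0],"gripper":5},
    {"dp":[0,0,0],"angular":[0,0,0],"gripper":50},
    {"dp":[0,0,0],"angular":[0,0,0],"gripper":50},
    {"dp":[0,0,0],"angular":[0,0,0],"gripper":50},
    {"dp":[-0.2,0,0],"angular":[0,0,0],"gripper":50},
    {"dp":[-0.3,0,0],"angular":[0,0,0],"gripper":50},
    {"dp":[-0.3,0,0],"angular":[0,0,0],"gripper":50},
    {"dp":[0,0,0],"angular":[0,0,0],"gripper":50},
  ],
)

```text
clock: 13.4
position: [0.5201, 0.1101, 0.2023]
ee_rot: [0.524, -0.478, 0.523, 0.472]
contact_force: [1.3, 0.2, -0.8]
width: 0.05
```

```bash
python3 - <<'E'
from h import *
brief()
for n,bx in(("top",(200,190,240,235)),("scene",(285,190,335,235))):
    im=get_image(n);P=cloud(im);h=cv2.cvtColor(im["image"],cv2.COLOR_BGR2HSV);m=(h[...,0]>8)&(h[...,0]<30)&(h[...,1]>110)&(h[...,2]>60)
    k=np.zeros_like(m);k[bx[1]:bx[3],bx[0]:bx[2]]=1;m&=k
    if m.sum()>8:
        p=P[m&(P[...,2]>.114)];print(n,m.sum(),len(p),[np.round(x,4) for x in cv2.minAreaRect(p[:,:2].astype(np.float32))])
go([.5545,-.0205,.16],164.8,8); go([.5545,-.0205,.16],-15.2,8)
E
```

```text
t 13.4 pos [0.5201 0.1101 0.2023] jawyaw 84.4 xaxis [ 0.007 -0.006 -1.   ] F [ 1.3  0.2 -0.8] Mz [-0.068 -0.053 -0.005] w 0.05 q1,q6 [ 0.082 -1.389]
top 39 37 [array([0.5029, 0.1058]), array([0.0436, 0.0105]), np.float64(15.7496)]
scene 50 45 [array([0.5208, 0.1115]), array([0.0455, 0.0077]), np.float64(8.8608)]
t 13.5 pos [0.5179 0.1099 0.1993] jawyaw 84.5 xaxis [ 0.001 -0.007 -1.   ] F [ 0.4 -0.7 -0.3] Mz [ 0.039 -0.017  0.027] w 0.0503 q1,q6 [ 0.082 -1.39 ]
total rot deg [-80.3  -0.4  -0.2] per row ang [-0.1116 -0.0005 -0.0003]
0 [0.042, -0.051, -0.131]
1 [0.042, -0.027, -0.138]
2 [0.042, -0.003, -0.141]
3 [0.042, 0.022, -0.139]
4 [0.041, 0.046, -0.133]
5 [0.041, 0.068, -0.123]
6 [0.041, 0.089, -0.11]
7 [0.041, 0.107, -0.092]
t 13.5 pos [0.5179 0.1099 0.1993] jawyaw 84.5 xaxis [ 0.001 -0.007 -1.   ] F [ 0.4 -0.7 -0.3] Mz [ 0.039 -0.017  0.027] w 0.0503 q1,q6 [ 0.082 -1.39 ]
total rot deg [99.7 -0.2  0.4] per row ang [ 0.1384 -0.0003  0.0005]
0 [0.042, -0.051, -0.131]
1 [0.042, -0.078, -0.117]
2 [0.042, -0.102, -0.098]
3 [0.041, -0.12, -0.073]
4 [0.041, -0.133, -0.046]
5 [0.041, -0.14, -0.016]
6 [0.041, -0.14, 0.015]
7 [0.041, -0.134, 0.045]
```

The scene view puts the bow near +9°, while the jaws ended at an equivalent of -5°. Either the jaws flexed at the stop or the key sprang back. I'll regrip and test the stop gently.

arm_command(
  series=[
    {"dp":[0.2,0,0],"angular":[-0.07,0,0],"gripper":50},
    {"dp":[0.15,0,0],"angular":[-0.06,0,0],"gripper":50},
    {"dp":[0.2,-0.006,0.01],"angular":[0,0,0],"gripper":50},
    {"dp":[0.2,0,0],"angular":[0,0,0],"gripper":50},
    {"dp":[0.08,0,0],"angular":[0,0,0],"gripper":30},
    {"dp":[0,0,0],"angular":[0,0,0],"gripper":15},
    {"dp":[0,0,0],"angular":[0,0,0],"gripper":5},
    {"dp":[0,0,0],"angular":[0,0,0],"gripper":5},
  ],
)

```text
clock: 14.5
position: [0.5153, 0.1082, 0.0956]
ee_rot: [-0.468, 0.527, -0.476, -0.526]
contact_force: [0.1, -0.5, 2.2]
width: 0.0081
```

```bash
python3 - <<'E'
from h import *
brief()
E
```

```text
t 14.5 pos [0.5153 0.1082 0.0956] jawyaw 96.3 xaxis [-0.007 -0.009 -1.   ] F [ 0.1 -0.5  2.2] Mz [0.244 0.036 0.072] w 0.0081 q1,q6 [ 0.081 -1.595]
```

arm_command(
  series=[
    {"dp":[0,0,0],"angular":[0,0,0],"gripper":5},
    {"dp":[0,0,0],"angular":[0,0,0],"gripper":5},
    {"dp":[0,0,0],"angular":[0.01,0,0],"gripper":5},
    {"dp":[0,0,0],"angular":[0.01,0,0],"gripper":5},
    {"dp":[0,0,0],"angular":[0.01,0,0],"gripper":5},
    {"dp":[0,0,0],"angular":[0.01,0,0],"gripper":5},
    {"dp":[0,0,0],"angular":[0.01,0,0],"gripper":5},
    {"dp":[0,0,0],"angular":[0.01,0,0],"gripper":5},
  ],
)

```text
clock: 15.5
position: [0.5153, 0.1082, 0.0956]
ee_rot: [-0.49, 0.506, -0.499, -0.504]
contact_force: [0.1, 0.2, 3.5]
width: 0.008
```

```bash
python3 - <<'E'
from h import *
brief()
E
```

```text
t 15.5 pos [0.5153 0.1082 0.0956] jawyaw 91.2 xaxis [-0.006 -0.011 -1.   ] F [0.1 0.2 3.5] Mz [0.216 0.092 1.9  ] w 0.008 q1,q6 [ 0.082 -1.502]
```

Stop confirmed: from the bow's rest angle, 5° of wrist turn raised the torque to 1.9 N m, against 0.1–0.16 when free. Release, lift and go to the wing.

arm_command(
  series=[
    {"dp":[0,0,0],"angular":[0,0,0],"gripper":50},
    {"dp":[0,0,0],"angular":[0,0,0],"gripper":50},
    {"dp":[0,0,0],"angular":[0,0,0],"gripper":50},
    {"dp":[-0.3,0,0],"angular":[0,0,0],"gripper":50},
    {"dp":[-0.35,0,0],"angular":[0,0,0],"gripper":50},
    {"dp":[-0.2,0,0],"angular":[0.1,0,0],"gripper":50},
    {"dp":[0,0,0],"angular":[0.118,0,0],"gripper":50},
    {"dp":[0,0,0],"angular":[0.118,0,0],"gripper":50},
  ],
)

```text
clock: 16.5
position: [0.5138, 0.1102, 0.1982]
ee_rot: [0.608, -0.35, 0.619, 0.352]
contact_force: [-0.6, 0.2, -0.4]
width: 0.0502
```

```bash
python3 - <<'E'
from h import *
go([.5545,-.0205,.175],-14.5,8)
E
```

```text
t 16.5 pos [0.5138 0.1102 0.1982] jawyaw 59.6 xaxis [-0.014 -0.006 -1.   ] F [-0.6  0.2 -0.4] Mz [ 0.017 -0.014 -0.03 ] w 0.0502 q1,q6 [ 0.082 -0.956]
total rot deg [74.1 -1.  -0. ] per row ang [ 0.1029 -0.0013 -0.    ]
0 [0.024, -0.106, -0.096]
1 [0.024, -0.12, -0.077]
2 [0.024, -0.131, -0.057]
3 [0.024, -0.138, -0.035]
4 [0.024, -0.142, -0.013]
5 [0.024, -0.142, 0.01]
6 [0.024, -0.139, 0.033]
7 [0.024, -0.132, 0.055]
```

arm_command(
  series=[
    {"dp":[0.02,-0.106,-0.096],"angular":[0.108,-0.001,0],"gripper":50},
    {"dp":[0.02,-0.125,-0.08],"angular":[0.108,-0.001,0],"gripper":50},
    {"dp":[0.02,-0.136,-0.06],"angular":[0.108,-0.001,0],"gripper":50},
    {"dp":[0.02,-0.143,-0.035],"angular":[0.108,-0.001,0],"gripper":50},
    {"dp":[0.02,-0.147,-0.013],"angular":[0.108,-0.001,0],"gripper":50},
    {"dp":[0.02,-0.147,0.01],"angular":[0.108,-0.001,0],"gripper":50},
    {"dp":[0.02,-0.145,0.034],"angular":[0.1,-0.001,0],"gripper":50},
    {"dp":[0.02,-0.1,0.05],"angular":[0.07,-0.001,0],"gripper":50},
  ],
)

```text
clock: 17.5
position: [0.548, -0.0239, 0.1765]
ee_rot: [0.697, 0.106, 0.702, -0.104]
contact_force: [0.3, -0.0, 0.2]
width: 0.0498
```

```bash
python3 - <<'E'
from h import *
go([.5545,-.0205,.15],-14.5,2)
im=get_image("top");s=get_image("scene");cv2.imwrite("pics/c.png",np.hstack([cv2.resize(im["image"][150:270,190:320],None,fx=3,fy=3),cv2.resize(s["image"][150:270,210:340],None,fx=3,fy=3)]))
P=cloud(s);m=(np.hypot(P[...,0]-.5545,P[...,1]+.0205)<.025)&(P[...,2]>.114)&(P[...,2]<.143);p=P[m]
print(m.sum(),p.mean(0),cv2.minAreaRect(p[:,:2].astype(np.float32)))
for n,im_,bx in(("top",im,(200,190,240,235)),("scene",s,(285,190,335,235))):
    P=cloud(im_);h=cv2.cvtColor(im_["image"],cv2.COLOR_BGR2HSV);m=(h[...,0]>8)&(h[...,0]<30)&(h[...,1]>110)&(h[...,2]>60)
    k=np.zeros_like(m);k[bx[1]:bx[3],bx[0]:bx[2]]=1;p=P[m&k&(P[...,2]>.114)]
    if len(p)>8: print(n,len(p),[np.round(x,4) for x in cv2.minAreaRect(p[:,:2].astype(np.float32))])
E
```

```text
t 17.5 pos [ 0.548  -0.0239  0.1765] jawyaw -17.1 xaxis [-0.007  0.004 -1.   ] F [ 0.3 -0.   0.2] Mz [-0.026  0.003 -0.007] w 0.0498 q1,q6 [-0.172  0.125]
total rot deg [-2.6 -0.4 -0.1] per row ang [-0.0142 -0.0025 -0.0005]
0 [0.11, 0.021, 0.022]
1 [0.11, 0.021, 0.023]
87 [ 0.55712599 -0.01831186  0.12965426] ((0.5557075142860413, -0.018165145069360733), (0.03671327978372574, 0.013053721748292446), 76.35786437988281)
top 49 [array([0.3743, 0.0692]), array([0.3435, 0.0129]), np.float64(15.3629)]
scene 45 [array([0.5201, 0.1115]), array([0.045 , 0.0073]), np.float64(8.0203)]
```

View pics/c.png

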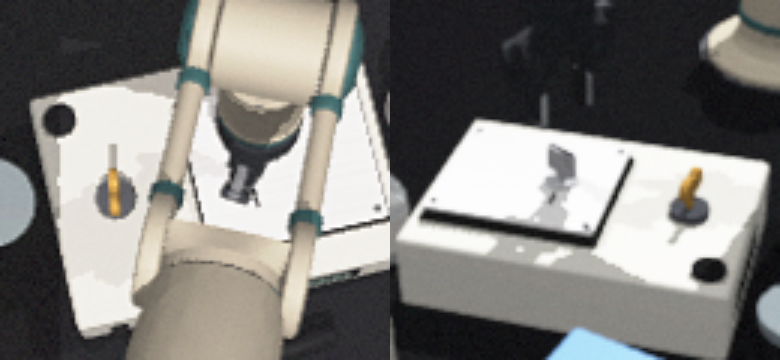

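The fingers are above the wing, at (240,185) on the left and (560,160) on the right. The key and bystanders are undisturbed. Descending on the wing.

arm_command(
  series=[
    {"dp":[0.08,0.021,0.022],"angular":[-0.014,-0.002,0],"gripper":50},
    {"dp":[0.06,0.021,0.022],"angular":[-0.014,-0.002,0],"gripper":50},
    {"dp":[0,0,0],"angular":[0,0,0],"gripper":50},
    {"dp":[0.1,0,0],"angular":[0,0,0],"gripper":50},
    {"dp":[0.1,0,0],"angular":[0,0,0],"gripper":50},
    {"dp":[0.1,0,0],"angular":[0,0,0],"gripper":50},
    {"dp":[0,0,0],"angular":[0,0,0],"gripper":50},
    {"dp":[0,0,0],"angular":[0,0,0],"gripper":50},
  ],
)

```text
clock: 18.6
position: [0.5535, -0.0182, 0.1187]
ee_rot: [0.7, 0.087, 0.703, -0.084]
contact_force: [-0.4, 0.4, 0.4]
width: 0.0496
```

```bash
python3 - <<'E'
from h import *
go([.5545,-.0200,.109],-14.3,1)
E
```

```text
t 18.6 pos [ 0.5535 -0.0182  0.1187] jawyaw -13.9 xaxis [-0.004  0.003 -1.   ] F [-0.4  0.4  0.4] Mz [ 0.006  0.02  -0.002] w 0.0496 q1,q6 [-0.16   0.081]
total rot deg [ 0.4 -0.3 -0.1] per row ang [ 0.0045 -0.0029 -0.0016]
0 [0.08, -0.013, 0.012]
```

arm_command(
  series=[
    {"dp":[0.08,-0.013,0.012],"angular":[0,-0.002,0],"gripper":50},
    {"dp":[0,0,0],"angular":[0,0,0],"gripper":30},
    {"dp":[0,0,0],"angular":[0,0,0],"gripper":15},
    {"dp":[0,0,0],"angular":[0,0,0],"gripper":5},
    {"dp":[0,0,0],"angular":[0,0,0],"gripper":5},
    {"dp":[0,0,0],"angular":[0,0,0],"gripper":5},
    {"dp":[0,0,0],"angular":[0,0,0],"gripper":5},
    {"dp":[0,0,0],"angular":[0,0,0],"gripper":5},
  ],
  grip_force=50,
)

```text
clock: 19.6
position: [0.5545, -0.0202, 0.1091]
ee_rot: [0.702, 0.086, 0.702, -0.085]
contact_force: [-0.1, 0.6, -0.8]
width: 0.0092
```

```bash
python3 - <<'E'
from h import *
go([.5545,-.0200,.109],-75.3,1)
E
```

```text
t 19.6 pos [ 0.5545 -0.0202  0.1091] jawyaw -13.9 xaxis [ 0.     0.002 -1.   ] F [-0.1  0.6 -0.8] Mz [-0.026  0.036 -0.006] w 0.0092 q1,q6 [-0.164  0.078]
total rot deg [61.4 -0.1 -0.1] per row ang [ 0.6823 -0.0011 -0.0013]
0 [0.001, 0.002, -0.001]
```

arm_command(
  series=[
    {"dp":[0,0,0],"angular":[0.09,0,0],"gripper":5},
    {"dp":[0,0,0],"angular":[0.1,0,0],"gripper":5},
    {"dp":[0,0,0],"angular":[0.1,0,0],"gripper":5},
    {"dp":[0,0,0],"angular":[0.1,0,0],"gripper":5},
    {"dp":[0,0,0],"angular":[0.1,0,0],"gripper":5},
    {"dp":[0,0,0],"angular":[0.1,0,0],"gripper":5},
    {"dp":[0,0,0],"angular":[0.05,0,0],"gripper":5},
    {"dp":[0,0,0],"angular":[0,0,0],"gripper":5},
  ],
)

```text
clock: 20.6
position: [0.5557, -0.0214, 0.1092]
ee_rot: [0.568, 0.422, 0.567, -0.421]
contact_force: [-1.0, 0.1, -0.1]
width: 0.0094
```

```bash
python3 - <<'E'
from h import *
go([.5545,-.0200,.109],-75.3,1)
E
```

```text
t 20.6 pos [ 0.5557 -0.0214  0.1092] jawyaw -73.3 xaxis [ 0.002  0.    -1.   ] F [-1.   0.1 -0.1] Mz [ 0.06   0.09  -0.049] w 0.0094 q1,q6 [-0.164  1.115]
total rot deg [ 2.   0.  -0.1] per row ang [ 0.0225  0.0004 -0.0014]
0 [0.001, -0.006, -0.014]
```

arm_command(
  series=[
    {"dp":[0,0,0],"angular":[0.02,0,0],"gripper":5},
    {"dp":[0,0,0],"angular":[0,0,0],"gripper":5},
    {"dp":[0,0,0],"angular":[0,0,0],"gripper":5},
    {"dp":[0,0,0],"angular":[0,0,0],"gripper":50},
    {"dp":[0,0,0],"angular":[0,0,0],"gripper":50},
    {"dp":[0,0,0],"angular":[0,0,0],"gripper":50},
    {"dp":[-0.25,0,0],"angular":[0,0,0],"gripper":50},
    {"dp":[-0.25,0,0],"angular":[0,0,0],"gripper":50},
  ],
)

```text
clock: 21.6
position: [0.5546, -0.0212, 0.1683]
ee_rot: [0.56, 0.431, 0.562, -0.431]
contact_force: [0.3, -0.4, 0.1]
width: 0.0502
```

```bash
python3 - <<'E'
from h import *
go([.5745,-.0975,.15],-75.3,4)
im=get_image("top");s=get_image("scene");cv2.imwrite("pics/d.png",np.hstack([cv2.resize(im["image"][160:260,220:320],None,fx=4,fy=4),cv2.resize(s["image"][160:260,210:310],None,fx=4,fy=4)]))
for I in(im,s):
    P=cloud(I);m=(np.hypot(P[...,0]-.5545,P[...,1]+.0205)<.025)&(P[...,2]>.114)&(P[...,2]<.15);p=P[m]
    if len(p)>5: print(m.sum(),p.mean(0),cv2.minAreaRect(p[:,:2].astype(np.float32)))
E
```

```text
t 21.6 pos [ 0.5546 -0.0212  0.1683] jawyaw -75.1 xaxis [-0.002  0.001 -1.   ] F [ 0.3 -0.4  0.1] Mz [-0.05  -0.005 -0.049] w 0.0502 q1,q6 [-0.164  1.146]
total rot deg [ 0.2 -0.1  0.1] per row ang [ 0.0007 -0.0002  0.0003]
0 [0.038, -0.001, 0.164]
1 [0.038, -0.001, 0.164]
2 [0.038, -0.0, 0.164]
3 [0.038, -0.0, 0.164]
28 [ 0.54314712 -0.02281903  0.13796325] ((0.5441297888755798, -0.023552943021059036), (0.01741415075957775, 0.010282945819199085), 14.730098724365234)
58 [ 0.55865558 -0.01746383  0.13090191] ((0.5554434657096863, -0.01976173184812069), (0.038706064224243164, 0.010282743722200394), 15.380925178527832)
```

View pics/d.png

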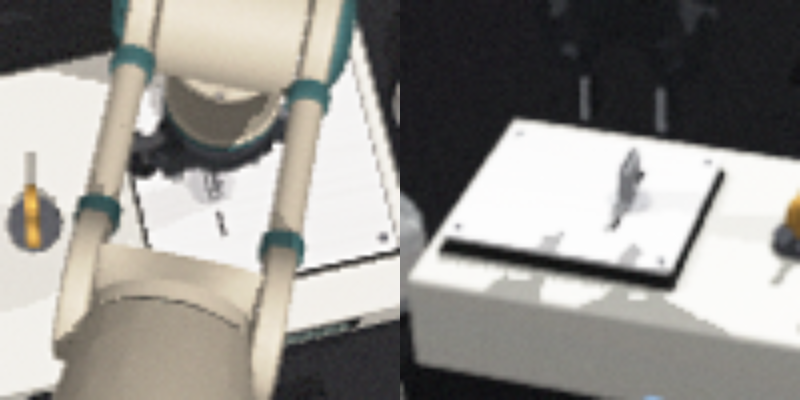

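The wing is aligned: it measures 14.7° and 15.4°, against the recorder's 14.7°, and is in line with the index slot. Next is the press point, with the jaws shut.

arm_command(
  series=[
    {"dp":[0,0,0.17],"angular":[0,0,0],"gripper":20},
    {"dp":[0,0,0.17],"angular":[0,0,0],"gripper":0},
    {"dp":[0,0,0.17],"angular":[0,0,0],"gripper":0},
    {"dp":[0,0,0.14],"angular":[0,0,0],"gripper":0},
    {"dp":[0.1,0,0],"angular":[0,0,0],"gripper":0},
    {"dp":[0.15,0,0],"angular":[0,0,0],"gripper":0},
    {"dp":[0.15,0,0],"angular":[0,0,0],"gripper":0},
    {"dp":[0,0,0],"angular":[0,0,0],"gripper":0},
  ],
)

```text
clock: 22.7
position: [0.5755, -0.1032, 0.115]
ee_rot: [0.559, 0.432, 0.562, -0.432]
contact_force: [-0.7, 0.4, -0.7]
width: -0.0
```

```bash
python3 - <<'E'
from h import *
go([.5748,-.0976,.104],-75.3,3)
E
```

```text
t 22.7 pos [ 0.5755 -0.1032  0.115 ] jawyaw -75.2 xaxis [-0.003  0.003 -1.   ] F [-0.7  0.4 -0.7] Mz [-0.001  0.03   0.018] w -0.0 q1,q6 [-0.297  1.015]
total rot deg [ 0.1 -0.2  0.2] per row ang [ 0.0003 -0.0007  0.0006]
0 [0.031, 0.002, -0.015]
1 [0.031, 0.002, -0.016]
2 [0.031, 0.002, -0.016]
```

arm_command(
  series=[
    {"dp":[0.03,0,-0.016],"angular":[0,0,0],"gripper":0},
    {"dp":[0.03,0,-0.016],"angular":[0,0,0],"gripper":0},
    {"dp":[0.02,0,-0.015],"angular":[0,0,0],"gripper":0},
    {"dp":[0.02,0,0],"angular":[0,0,0],"gripper":0},
    {"dp":[0.02,0,0],"angular":[0,0,0],"gripper":0},
    {"dp":[0.02,0,0],"angular":[0,0,0],"gripper":0},
    {"dp":[0.02,0,0],"angular":[0,0,0],"gripper":0},
    {"dp":[0.02,0,0],"angular":[0,0,0],"gripper":0},
  ],
)

```text
clock: 23.7
position: [0.5749, -0.0968, 0.0965]
ee_rot: [0.56, 0.432, 0.561, -0.431]
contact_force: [-2.4, 1.1, 7.8]
width: -0.0002
```

```bash
python3 - <<'E'
from h import *
brief()
E
```

```text
t 23.7 pos [ 0.5749 -0.0968  0.0965] jawyaw -75.2 xaxis [ 0.001  0.002 -1.   ] F [-2.4  1.1  7.8] Mz [ 0.112  0.413 -0.003] w -0.0002 q1,q6 [-0.288  1.024]
```

The force follows the spring line (7.6 N expected at 5.5 mm), so the pin has entered the slot. Keep pressing.

arm_command(
  series=[
    {"dp":[0.018,0,0],"angular":[0,0,0],"gripper":0},
    {"dp":[0.018,0,0],"angular":[0,0,0],"gripper":0},
    {"dp":[0.018,0,0],"angular":[0,0,0],"gripper":0},
    {"dp":[0.018,0,0],"angular":[0,0,0],"gripper":0},
    {"dp":[0.018,0,0],"angular":[0,0,0],"gripper":0},
    {"dp":[0.018,0,0],"angular":[0,0,0],"gripper":0},
    {"dp":[0.018,0,0],"angular":[0,0,0],"gripper":0},
    {"dp":[0.018,0,0],"angular":[0,0,0],"gripper":0},
  ],
)

```text
clock: 24.7
position: [0.5749, -0.0969, 0.094]
ee_rot: [0.562, 0.433, 0.558, -0.43]
contact_force: [-3.9, 1.7, 13.3]
width: -0.0001
```

```bash
python3 - <<'E'
from h import *
brief()
E
```

```text
t 24.7 pos [ 0.5749 -0.0969  0.094 ] jawyaw -75.2 xaxis [ 0.008  0.    -1.   ] F [-3.9  1.7 13.3] Mz [0.21  0.744 0.016] w -0.0001 q1,q6 [-0.288  1.023]
```

arm_command(
  series=[
    {"dp":[0.025,0,0],"angular":[0,0,0],"gripper":0},
    {"dp":[0.03,0,0],"angular":[0,0,0],"gripper":0},
    {"dp":[0.035,0,0],"angular":[0,0,0],"gripper":0},
    {"dp":[0.035,0,0],"angular":[0,0,0],"gripper":0},
    {"dp":[0.035,0,0],"angular":[0,0,0],"gripper":0},
    {"dp":[0.035,0,0],"angular":[0,0,0],"gripper":0},
    {"dp":[0.035,0,0],"angular":[0,0,0],"gripper":0},
    {"dp":[0.035,0,0],"angular":[0,0,0],"gripper":0},
  ],
)

```text
clock: 25.7
position: [0.575, -0.0969, 0.0939]
ee_rot: [0.568, 0.434, 0.553, -0.428]
contact_force: [-7.6, 1.9, 25.9]
width: -0.0001
```

```bash
python3 - <<'E'
from h import *
brief()
s=get_image("scene");brief();cv2.imwrite("pics/e.png",cv2.resize(s["image"][150:270,170:370],None,fx=4,fy=4))
P=cloud(s);m=(np.hypot(P[...,0]-.5545,P[...,1]+.0205)<.025)&(P[...,2]>.106)&(P[...,2]<.15);p=P[m];print(m.sum(),p[:,2].max(),cv2.minAreaRect(p[:,:2].astype(np.float32)))
E
```

```text
t 25.7 pos [ 0.575  -0.0969  0.0939] jawyaw -75.1 xaxis [ 0.022 -0.005 -1.   ] F [-7.6  1.9 25.9] Mz [ 0.34  1.3  -0.04] w -0.0001 q1,q6 [-0.287  1.023]
t 25.75 pos [ 0.575  -0.0969  0.0939] jawyaw -75.1 xaxis [ 0.022 -0.005 -1.   ] F [-6.6  2.  26.1] Mz [ 0.351  1.302 -0.017] w 0.0001 q1,q6 [-0.287  1.023]
58 0.13419149064164138 ((0.5566834211349487, -0.018938696011900902), (0.03724696859717369, 0.00940042082220316), 10.85549545288086)
```

View pics/e.png

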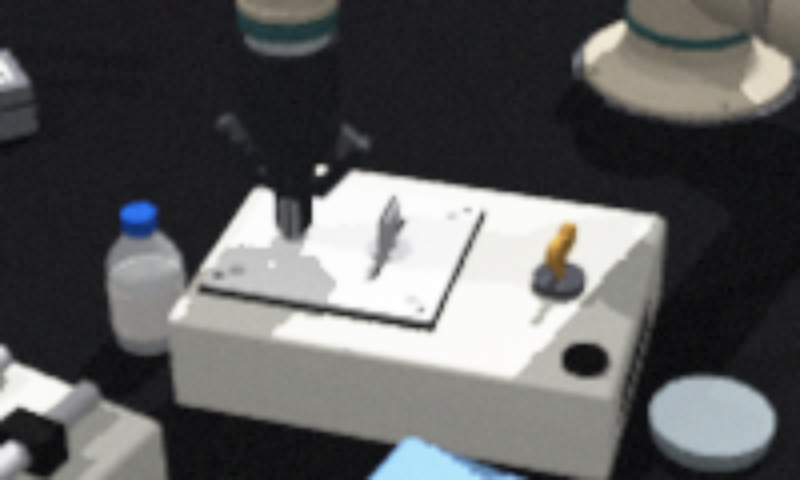

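The hatch is flush: tip at z = 0.0939, pushing with a steady 26 N. The wing at (385,235) is aligned, the key at (560,260) is standing, and the bottle, dish and lens cap are where they were. Signing off while holding.

```bash
python3 -c "
from rig import sign_off
print(sign_off())"
```

```text
the job is handed in; nothing more can be done
None
```

The job is done and handed in at about 26 s, with the arm still holding the hatch pressed down.

- **Key:** I wound it clockwise in two partial turns with a regrasp, until it hit the stop.
    - The wrist torque rose from about 0.1 to 3.8 N m there. The bow ended about 10–14° short of where the jaws pointed.
    - I therefore regripped and tested the stop again. The torque climbed straight to 1.9 N m, so I take the key as fully wound.
    - During that regrip the fingertips went about 8 mm too low and rested on the boss with about 3 N.
- **Wing:** I turned it 61° clockwise. Its slot then measured 14.7° and 15.4°, against the recorder's 14.7°. The last check with the hatch down read 10.9°, about 0.07 rad off and within the 0.15 rad fit.
- **Hatch:** It is pressed 8 mm to its stop, with the fingertip at 93.9 mm and a steady push of 26 N. The force followed the spring line on the way down, which shows the pin entered the slot.
- **Bystanders:** The last picture shows the bottle, dish and lens cap where they were. I did not check the beaker, tip box or screwdriver again at the end, but the arm never went near them while low.

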